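# Make up two water-test kits

## Robot

A 6-joint arm with a two-finger parallel gripper is mounted at the origin on a cart in front of the work surface, level with it; the furniture and walls round the work are solid. World frame = base frame: x ahead of the robot, y to its left, z up, the work surface at z = 0. Lengths are in m, angles in rad, forces in N, time in s.
With the tool pointing down it reaches from about 0.2 to 0.875 m from the base axis. Payload 3.4 kg.
Tool frame: the origin (TCP) lies between the finger pads; the fingertips stand 25 mm ahead of it and the grasp point (between the pads) lies 6 mm ahead of it (r.nose_length is the z of the fingertips in the tool frame, in m); z points along the fingers, y is the line along which they close (so a half turn about z gives the same grasp; the last joint's range is limited). The gripper opens to 94 mm and grips with 3 to 60 N. Pads are 16 mm wide; open, the fingers measure 119 mm over their backs; the gripper's body (75 mm by 177 mm) begins 78 mm behind the grasp point.
Start: joints at [-1.323, 0.276, 1.505, -0, 1.361, -0.121], TCP at [0.207, -0.536, 0.23] pointing down, gripper open.
Joint ranges: [-2.89, 2.89], [-0.75, 2.08], [0.22, 2.7], [-1.18, 4.32], [0.11, 2.71], [-2.7, 2.7]. Speed limits (rad/s): [2.57, 2.57, 3.14, 3.14, 3.14, 3.14].

## Interface

Orientations are given as a unit quaternion [w, x, y, z].
In Python, from plant import r, gripper_to, inverse_kinematics, vision, models, telemetry gives the robot as it stands. Calls block until the motion is done:
- r.move_to(position, orientation): joint-space move of the TCP to a pose.
- r.move_l(position, rot=None, vel=0.15, guard=None): straight line of the TCP; rot=None keeps the orientation; vel is the mean speed in m/s. With guard (N) it stops when the force on the tool has changed by that much, and returns True; else False.
- r.movej(angles): joint-space move.
- gripper_to(opening, f_grip=None): finger opening in m; f_grip is the grip in N (None keeps the last); returns when the fingers have stopped.
- r.hold(seconds).
- inverse_kinematics(position, orientation): joint angles nearest the present ones, or None.
- vision.snapshot(name): name is "side" or "top"; returns the picture (400x640x3 uint8, red, green, blue); there is no depth.
- vision.get_calibration(name): a dict with "fx", "fy", "cx", "cy" (pixels), "position" and "orientation" of the camera in the world. Camera axes: x right, y down, z forward; pixel columns grow to the right and rows downward; lengths in m; the calibration is good to about 2 mm. A picture is of the moment at which its call begins. get_calibration takes no time and is no camera call.
A pose or a line that the arm cannot do raises r.PlanningError and nothing moves.
- r.sign_off(): hands the job in; it is judged then, once.
Trained networks look in the newest picture that a camera, given by its name, has taken for a name from the list of things; names that differ only in an ending like _2 or _b are one class to them, and where a whole thing is asked for, a point or a joint stands for the part that bears it (a point fixed in the world has none). Each returns a list of dicts, best first, with "score" (0 to 1); they miss things now and then, are a little off and sometimes report something else, mostly with a low value. They report only what shows in the picture. A call takes as long as a camera call. They do not tell look-alikes from the thing itself.
- models.boxes_of(thing, camera): "at" ([x, y, z] in m, in world coordinates, good to about 4 mm: the middle of the surface that is visible of it).
- models.regions_of(thing, camera): "pixels" (400x640 bool, what is visible of it).
- models.mark_of(thing, camera): "at" ([x, y, z] in m, in world coordinates, good to about 4 mm: a listed point, or the origin of a listed thing).
Readings, each from a call of its own:
- telemetry.current_t(): time.
- telemetry.current_joints(): joint angles.
- telemetry.current_dq(): joint speeds.
- telemetry.current_joint_efforts(): joint torques, N m.
- telemetry.current_ee_pos(): TCP position.
- telemetry.current_tool_rot(): TCP orientation.
- telemetry.current_wrist_force(): force on the tool from outside, world axes, zero at the start.
- telemetry.current_torque(): the same for the moment, N m.
- telemetry.current_opening(): finger opening in m.
- telemetry.current_finger_force(): force on a finger pad.
Only numpy, scipy, OpenCV 4.12 (cv2) and the standard library are available. Lean on these libraries where they do the work, as an engineer would, in place of code of your own. Each camera call takes 0.05 s, during which the arm holds its last target. There are 200 camera calls.

## Task

Make up two water-test kits from the stock on the bench. The long three-pocket tray gets the tall carton, the capped dropper bottle and one of the two vials; the shorter two-pocket tray gets the flat carton and the other vial. Each thing stands upright (the flat carton lies flat) in the pocket cut to its size, right down on the pocket floor; leave the open bottle, the loose white cap and the petri dish where they are.

Things in the scene. Friction and masses are not known exactly. Their poses are not given: they have to be found in the camera images.
- drop_kit_tray: Long kit tray, white shell, grey foam, pale pocket floors, 80 (x) x 216 (y) mm, rim 22 mm high; fixed. Origin: centre of underside, z up. Pockets 15 mm deep, floors at z = 5 mm, centres at x = 0: tall carton's, 53 (x) x 83 (y) mm, at y = +52 mm; dropper bottle's, round, 37 mm across, at y = -25 mm; vial's, round, 29 mm across, at y = -79 mm.
- strip_kit_tray: Short kit tray, white shell, grey foam, pale pocket floors, 100 (x) x 166 (y) mm, rim 22 mm high; fixed. Origin: centre of underside, z up. Pockets 15 mm deep, floors at z = 5 mm, centres at x = 0: flat carton's, 43 (x) x 93 (y) mm, at y = +23 mm, with a thumb scoop for the fingers, 44 mm wide, at the middle of each long side out to x = +-47 mm; vial's, round, 29 mm across, at y = -55 mm.
- tall_carton: The taller folding carton, 45 (x) x 75 (y) mm, 60 mm high, standing upright, loose, 60 g. Origin: centre of its underside, z up. Grip it across its x faces (45 mm).
- flat_carton: The flat carton of test strips, 35 (x) x 85 (y) mm, 22 mm high, lying flat, loose, 30 g. Origin: centre of its underside, z up. Grip it across its x faces (35 mm).
- dropper_bottle: Small opaque bottle with a screw cap, 29 mm across, 64 mm high, standing, loose, 35 g. Origin: centre of its underside, z up along the bottle. Body of full width up to about 45 mm, then a 24 mm cap.
- vial_a: Small glass vial with a black screw cap, 21 mm across, 50 mm high, standing, loose, 20 g; identical to vial_b and interchangeable with it. Origin: centre of its underside, z up along the vial. Grip the glass body, which ends 40 mm above its underside; the cap above that cannot be gripped.
- vial_b: Small glass vial with a black screw cap, the same as vial_a: 21 mm across, 50 mm high, glass body up to 40 mm, 20 g. Origin: centre of its underside, z up along the vial.
- open_bottle: Bystander: larger white bottle without a cap, 37 mm across, 74 mm high, loose. Belongs to neither kit. Origin: centre of its underside.
- petri_dish: Bystander: flat round petri dish, 69 mm across, 15 mm high, loose. Belongs to neither kit. Origin: centre of its underside.
- bottle_cap: Bystander: small white screw cap lying on its rim, 26 mm across, 16 mm high, loose. Belongs to neither kit. Origin: centre of its underside.
Not all that is in view belongs to the job. What is shaped like the tall_carton but green is not meant. What is shaped like the flat_carton but yellow is not meant.

How it is judged:
By the outcome, as a careful person would: the job done as asked, in the order asked, and still so for the second after the job is handed in, with the robot touching nothing.
It also fails if it takes over 99 s, if anything falls off the work surface, if the arm or the gripper's body presses on something with over 40 N, if the wrist force passes 120 N, or if a joint passes its speed limit or range.

## Working session

There is one attempt and no reset: what is moved stays moved. The work goes in short steps, each a Python script; the robot and the scene stay as the last script left them, time stands still between calls to the robot, and variables do not carry over. Pictures are saved under pics/ and viewed, at most 14 in all, crops included, and the job is handed in when it is done.

```bash
ls; mkdir -p pics; python3 - <<'E'
from plant import r, vision, models, telemetry
import cv2
for n in ("top","side"):
    im=vision.snapshot(n); cv2.imwrite(f"pics/{n}0.png",im[:,:,::-1]); print(n,vision.get_calibration(n))
    for t in ["drop_kit_tray","strip_kit_tray","tall_carton","flat_carton","dropper_bottle","vial_a","open_bottle","petri_dish","bottle_cap"]:
        print(t,[(d["at"].round(3).tolist() if hasattr(d["at"],'round') else d["at"],round(d["score"],2)) for d in models.mark_of(t,n)])
print(telemetry.current_t())
E
```

```text
pics
top {'fx': 395.01840387257363, 'fy': 395.01840387257363, 'cx': 317.4461270182455, 'cy': 200.94061904427699, 'position': array([ 0.35487471, -0.01427239,  1.30045665]), 'orientation': array([ 0.03477809, -0.69731302,  0.71482909, -0.03955254])}
drop_kit_tray [([0.6178, -0.1482, 0.0077], 0.88), ([0.621, 0.1496, -0.0006], 0.45)]
strip_kit_tray [([0.6226, 0.1492, 0.0001], 0.9)]
tall_carton [([0.3409, 0.0324, 0.001], 0.73), ([0.4126, 0.1417, 0.0009], 0.65)]
flat_carton [([0.4497, 0.0105, 0.0005], 0.61), ([0.3447, -0.213, -0.001], 0.52)]
dropper_bottle [([0.4264, -0.1273, 0.0035], 0.56)]
vial_a [([0.4152, 0.2691, -0.0019], 0.45), ([0.4399, -0.2685, -0.0024], 0.44)]
open_bottle [([0.5124, -0.3712, 0.0015], 0.45)]
petri_dish [([0.5785, 0.3656, 0.002], 0.64), ([0.6223, 0.1514, 0.0024], 0.26)]
bottle_cap [([0.5972, -0.3659, -0.0003], 0.4)]
side {'fx': 453.5238027529935, 'fy': 453.5238027529935, 'cx': 321.58688517766495, 'cy': 197.82073103028324, 'position': array([ 0.4797051 , -1.05941586,  0.58899678]), 'orientation': array([-0.52389355,  0.85176132, -0.00568174, -0.00243505])}
drop_kit_tray [([0.6209, -0.1501, 0.0029], 0.8)]
strip_kit_tray [([0.6236, 0.1466, -0.0011], 0.72)]
tall_carton [([0.3375, 0.0339, -0.0006], 0.57), ([0.428, -0.1309, 0.0018], 0.42)]
flat_carton [([0.35, -0.2126, 0.0008], 0.92), ([0.4481, 0.0068, 0.0003], 0.82), ([0.4131, 0.2684, 0.0018], 0.52)]
dropper_bottle [([0.4285, -0.1307, 0.0028], 0.61)]
vial_a [([0.442, -0.2689, 0.0034], 0.56), ([0.4113, 0.269, -0.0015], 0.52)]
open_bottle [([0.5117, -0.3695, -0.0015], 0.76), ([0.626, 0.1508, -0.0013], 0.19)]
petri_dish [([0.582, 0.3665, 0.0033], 0.47), ([0.4268, -0.13, 0.002], 0.46)]
bottle_cap [([0.5917, -0.3672, 0.0014], 0.63), ([0.4101, 0.2697, 0.0023], 0.24)]
1.0
```

View pics/top0.png

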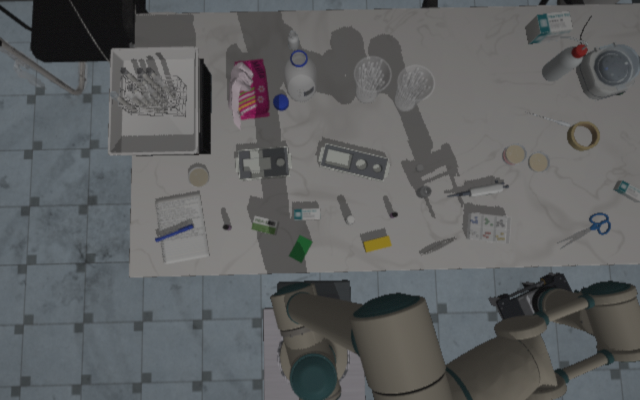

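View pics/side0.png

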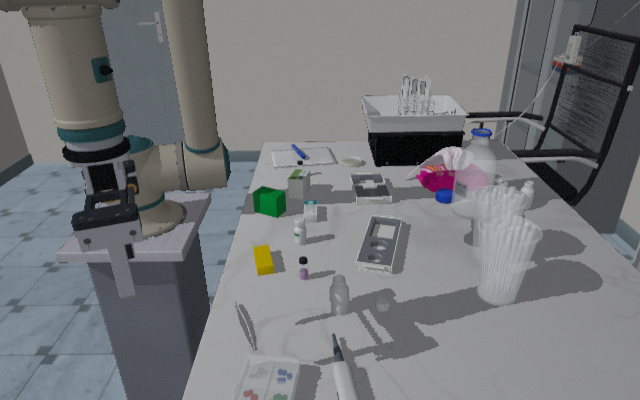

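Top view: the white carton with a green mark is at (264,222), the solid green one at (300,248), the white/teal flat carton at (306,213) and the yellow one at (376,242). The vials are at (227,218) and (391,206), the dropper at (345,208), and the trays at (262,162) and (354,159). I'll make an enlarged crop to confirm which cartons are meant, and fit the models to the masks in both views.

```bash
cat > fit.py <<'E'
import numpy as np, cv2
from scipy.optimize import minimize
from scipy.spatial.transform import Rotation as R
from plant import vision, models
CAL={n:vision.get_calibration(n) for n in("top","side")}
def project(P,n):
    c=CAL[n]; q=c["orientation"]; M=R.from_quat([q[1],q[2],q[3],q[0]]).as_matrix()
    p=(np.asarray(P)-c["position"])@M
    return np.c_[c["fx"]*p[:,0]/p[:,2]+c["cx"],c["fy"]*p[:,1]/p[:,2]+c["cy"]]
def box(a,b,h): return np.array([[i*a/2,j*b/2,z] for i in(-1,1) for j in(-1,1) for z in(0,h)])
def cyl(*dzs): return np.array([[d/2*np.cos(t),d/2*np.sin(t),z] for d,z in dzs for t in np.arange(24)*np.pi/12])
SHAPE=dict(drop_kit_tray=[box(.08,.216,.022)],strip_kit_tray=[box(.1,.166,.022)],tall_carton=[box(.045,.075,.06)],
 flat_carton=[box(.035,.085,.022)],dropper_bottle=[cyl((.029,0),(.029,.045)),cyl((.024,.045),(.024,.064))],
 vial_a=[cyl((.021,0),(.021,.050))])
def model(name,s):
    x,y,z,a=s; c,q=np.cos(a),np.sin(a); M=np.array([[c,-q,0],[q,c,0],[0,0,1]])
    return [S@M.T+[x,y,z] for S in SHAPE[name]]
def sil(name,s,n,k=4):
    m=np.zeros((400*k,640*k),np.uint8)
    for P in model(name,s):
        u=(project(P,n)+.5)*k-.5
        cv2.fillConvexPoly(m,cv2.convexHull(np.round(u*16).astype(np.int32)),1,shift=4)
    return cv2.resize(m.astype(np.float32),(640,400),interpolation=cv2.INTER_AREA)
def region(name,n,xyz):
    u=project([xyz],n)[0]; best=None
    for d in models.regions_of(name,n):
        m=np.asarray(d["pixels"]); v,w=np.nonzero(m)
        if len(v)==0: continue
        e=np.hypot(w.mean()-u[0],v.mean()-u[1])
        if e<14 and(best is None or d["score"]>best[1]): best=(m.astype(np.float32),d["score"])
    return None if best is None else best[0]
def fit(name,s0,masks,freez):
    f=lambda p:[p[0],p[1],p[2] if freez else s0[2],p[3] if freez else p[2]]
    def cost(p):
        t=0
        for n,m in masks.items():
            k=sil(name,f(p),n); t+=1-np.minimum(k,m).sum()/np.maximum(k,m).sum()
        return t
    best=None
    rnd = name in("dropper_bottle","vial_a")
    for a in([0] if rnd else np.radians([-40,-10,20,50,80,110]) if not "tray" in name else np.radians([-20,0,20])):
        p0=np.array([s0[0],s0[1],s0[2],a] if freez else [s0[0],s0[1],a])
        S=np.array([p0]+[p0+d for d in np.diag([.008,.008]+([.01] if freez else [])+[.2])])
        o=minimize(cost,p0,method="Nelder-Mead",options=dict(initial_simplex=S,xatol=1e-4,fatol=1e-4,maxfev=200))
        if best is None or o.fun<best.fun: best=o
    return np.array(f(best.x)),best.fun
E
cat > run1.py <<'E'
from fit import *
import pickle
G=[("drop_kit_tray",.62,-.149),("strip_kit_tray",.623,.148),("tall_carton",.4126,.1417),("flat_carton",.449,.009),
 ("dropper_bottle",.427,-.129),("vial_a",.413,.269),("vial_a",.441,-.2687)]
H=dict(tall_carton=.03,flat_carton=.011,dropper_bottle=.03,vial_a=.025)
ims={n:vision.snapshot(n) for n in("top","side")}
vis={n:i[:,:,::-1].copy() for n,i in ims.items()}; vis={n:cv2.resize(i,None,fx=4,fy=4,interpolation=cv2.INTER_CUBIC) for n,i in vis.items()}
out=[]
for name,x,y in G:
    ms={n:region(name,n,[x,y,H.get(name,.01)]) for n in ims}; ms={n:m for n,m in ms.items() if m is not None}
    res={}
    for lab,mm,fz in(("top",{"top":ms.get("top")},0),("both",ms,len(ms)>1)):
        if any(m is None for m in mm.values()) or not mm: continue
        s,c=fit(name,[x,y,0.],mm,fz); res[lab]=s
        print(name,lab,list(mm),[int(m.sum()) for m in mm.values()],(s[:3]*1000).round(1),np.degrees(s[3]).round(1),round(c,3))
    out.append((name,res))
    s=res.get("top",res.get("both"))
    for n in vis:
        for P in model(name,s):
            cv2.polylines(vis[n],[cv2.convexHull(np.round((project(P,n)+.5)*4-.5).astype(np.int32))],True,(0,0,255),1)
pickle.dump(out,open("fit.pkl","wb"))
cv2.imwrite("pics/topc.png",vis["top"][520:1060,840:1640]); cv2.imwrite("pics/sidec.png",vis["side"][600:1200,960:1660])
E
python3 run1.py
```

```text
drop_kit_tray top ['top'] [1765] [ 618.4 -147.6    0. ] -15.6 0.074
drop_kit_tray both ['top', 'side'] [1765, 2162] [ 6.185e+02 -1.490e+02 -1.000e-01] -15.3 0.131
strip_kit_tray top ['top'] [1686] [622.5 151.3   0. ] 3.3 0.081
strip_kit_tray both ['top', 'side'] [1686, 1143] [623.3 150.8  -0.8] 3.0 0.132
tall_carton top ['top'] [326] [415.8 145.4   0. ] 165.8 0.142
tall_carton both ['top', 'side'] [326, 554] [415.1 146.1  -1.4] 167.0 0.207
flat_carton top ['top'] [292] [449.9  12.3   0. ] 2.0 0.104
flat_carton both ['top', 'side'] [292, 281] [450.4  12.7  -1.1] 180.8 0.185
dropper_bottle both ['side'] [268] [ 427.3 -122.4    0. ] 10.8 0.176
vial_a top ['top'] [24] [414.5 266.1   0. ] 12.7 0.59
vial_a both ['top', 'side'] [24, 49] [413.  271.8  -0.8] 9.2 1.165
vial_a both ['side'] [239] [ 439.6 -271.4    0. ] 3.9 0.122
```

View pics/topc.png

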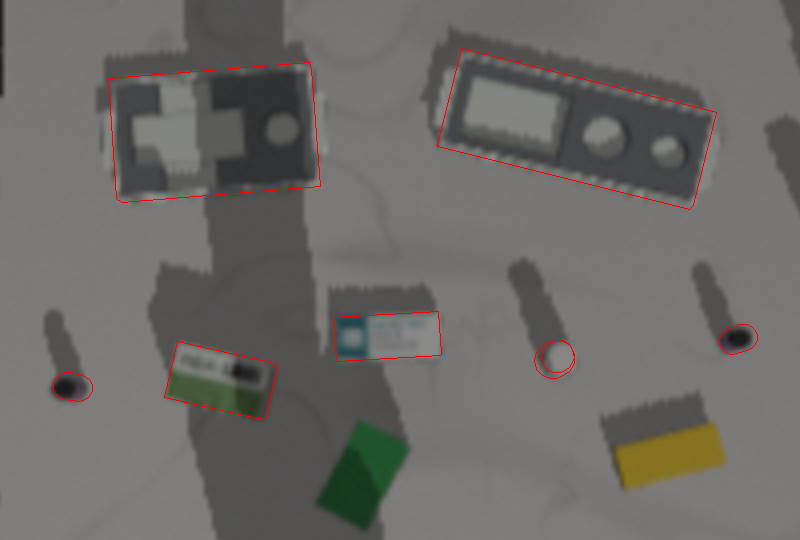

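View pics/sidec.png

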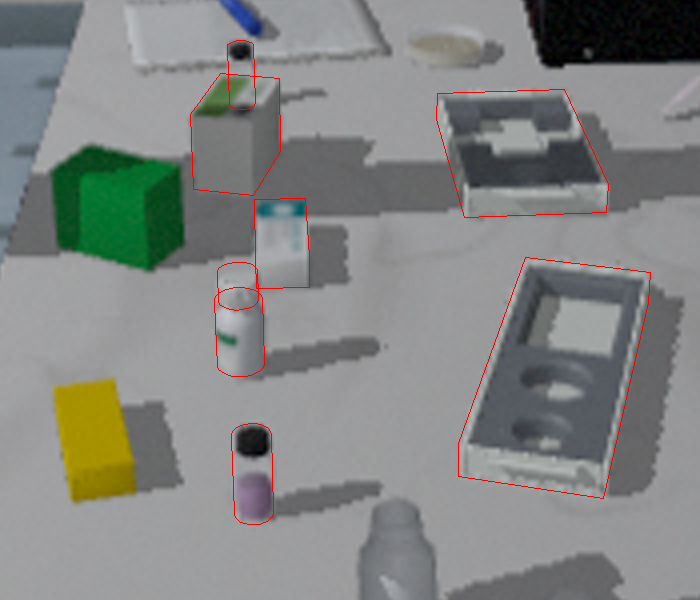

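Confirmed in the crop: the white carton with the green band (crop px 220,380) is the tall carton, not the solid green one (362,475). The white/teal one (387,336) is the flat carton, not the yellow one (670,455). The dropper bottle's fit and the tray outlines look slightly off, so I'll check them in a zoomed montage with the pocket rims overlaid.

```bash
cat > ov.py <<'E'
from fit import *
def pockets(name,s):
    x,y,_,a=s; M=np.array([[np.cos(a),-np.sin(a),0],[np.sin(a),np.cos(a),0],[0,0,1]])
    c=lambda d,yy:[cyl((d,.02))+[0,yy,0]]
    b=lambda w,l,yy:[np.array([[-w/2,yy-l/2,.02],[w/2,yy-l/2,.02],[w/2,yy+l/2,.02],[-w/2,yy+l/2,.02]])]
    P=b(.053,.083,.052)+c(.037,-.025)+c(.029,-.079) if name[0]=="d" else b(.043,.093,.023)+c(.029,-.055)
    return [p@M.T+[x,y,0] for p in P]
def tile(img,n,polys,ctr,w,h,k):
    u=project([ctr],n)[0]; x0,y0=int(u[0]-w/2),int(u[1]-h/2)
    t=cv2.resize(img[y0:y0+h,x0:x0+w,::-1],None,fx=k,fy=k,interpolation=cv2.INTER_CUBIC).copy()
    for P in polys:
        cv2.polylines(t,[cv2.convexHull(np.round((project(P,n)-[x0,y0]+.5)*k-.5).astype(np.int32))],True,(0,0,255),1)
    return t
E
python3 - <<'E'
from ov import *
ims={n:vision.snapshot(n) for n in("top","side")}
S=[("dropper_bottle",[.427,-.129,0,0]),("vial_a",[.413,.2695,0,0]),("vial_a",[.4405,-.2695,0,0])]
rows=[]
for n in ims: rows.append(np.hstack([tile(ims[n],n,model(a,s),[s[0],s[1],.025],33,20 if n=="top" else 34,8) for a,s in S]))
T=[("drop_kit_tray",[.6185,-.1485,0,np.radians(-15.3)]),("strip_kit_tray",[.623,.151,0,np.radians(3.1)])]
cv2.imwrite("pics/m1.png",np.vstack(rows))
rows=[np.hstack([tile(ims[n],n,model(a,s)+pockets(a,s),[s[0],s[1],.01],78,48 if n=="top" else 62,5) for a,s in T]) for n in ims]
cv2.imwrite("pics/m2.png",np.vstack(rows)); print(np.vstack(rows).shape)
E
```

```text
(550, 780, 3)
```

View pics/m1.png

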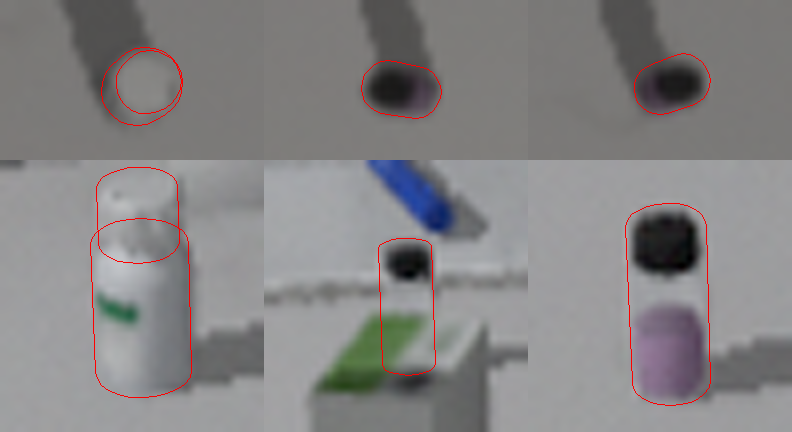

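View pics/m2.png

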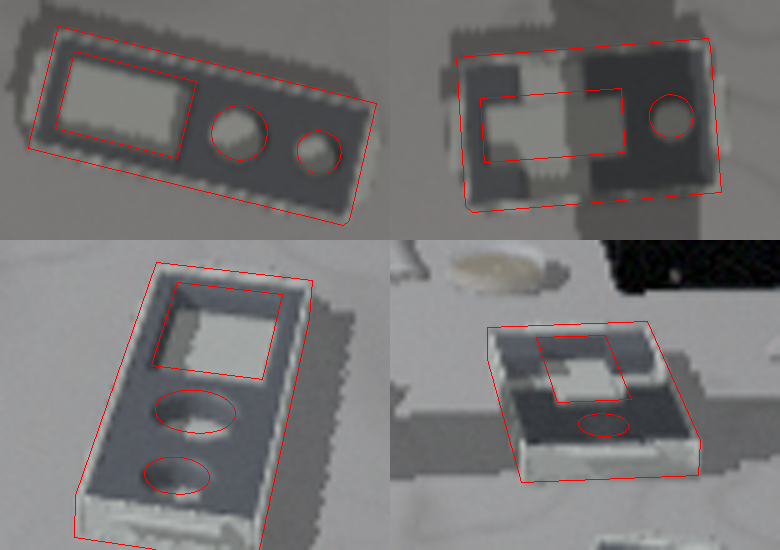

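The overlays agree in both views: rims, floors and tops coincide, so the heights match the text. Before moving I'll check the tall things behind the trays against the 177 mm gripper body.

```bash
python3 - <<'E'
from fit import *
def back(u,n,z):
    c=CAL[n]; q=c["orientation"]; M=R.from_quat([q[1],q[2],q[3],q[0]]).as_matrix()
    d=M@[(u[0]-c["cx"])/c["fx"],(u[1]-c["cy"])/c["fy"],1]; return (c["position"]+d*(z-c["position"][2])/d[2]).round(3)
for u,n in(((500,298),"side"),((475,212),"side"),((446,198),"side"),((365,98),"top"),((404,105),"top"),((302,97),"top")): print(u,n,back(u,n,0))
im=vision.snapshot("top"); cv2.imwrite("pics/back.png",cv2.resize(im[20:200,220:480,::-1],None,fx=3,fy=3,interpolation=cv2.INTER_CUBIC))
im=vision.snapshot("side"); cv2.imwrite("pics/backs.png",cv2.resize(im[110:310,360:600,::-1],None,fx=3,fy=3,interpolation=cv2.INTER_CUBIC))
E
```

```text
(500, 298) side [ 0.834 -0.346  0.   ]
(475, 212) side [0.894 0.01  0.   ]
(446, 198) side [0.838 0.095 0.   ]
(365, 98) top [ 0.841 -0.196  0.   ]
(404, 105) top [ 0.813 -0.327  0.   ]
(302, 97) top [0.849 0.019 0.   ]
```

View pics/back.png

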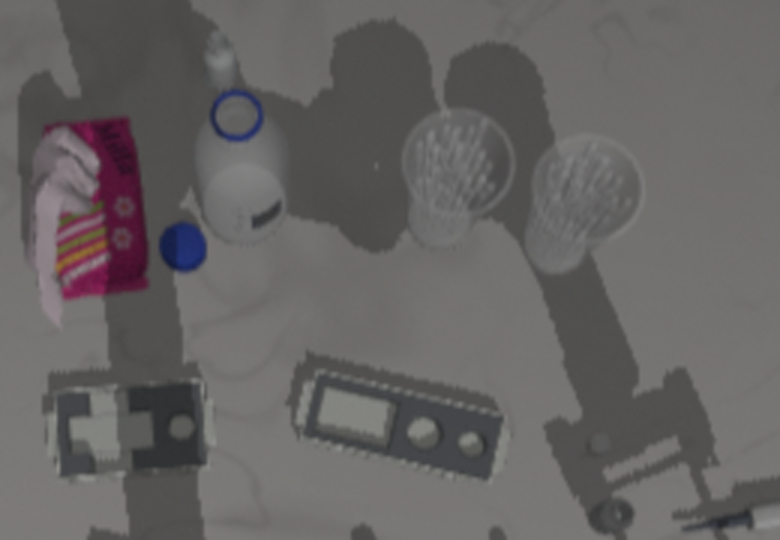

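View pics/backs.png

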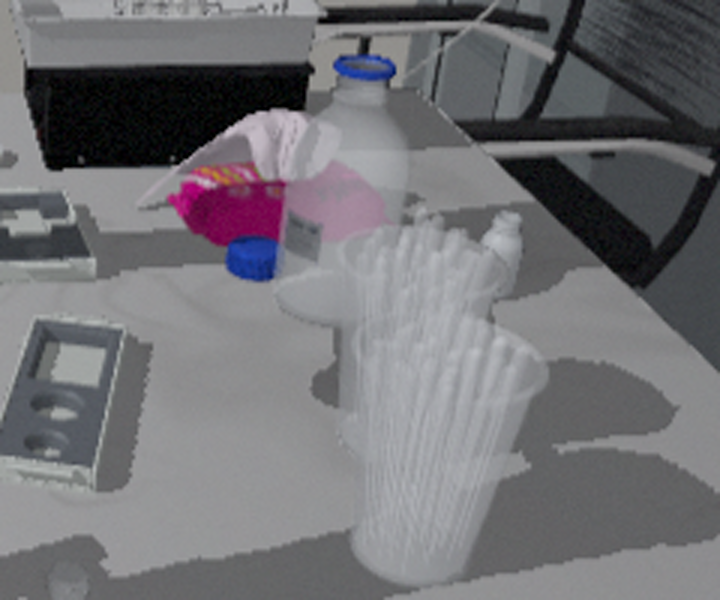

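The beakers, bottle and tissues all stand at x > 0.78, and the gripper body reaches about 0.72 at most, so it is clear. Starting with the tall carton.

```bash
cat > pp.py <<'E'
import numpy as np, cv2
from scipy.spatial.transform import Rotation as R
from plant import r, gripper_to, inverse_kinematics, vision, models, telemetry as T
D=(.6185,-.1485,np.radians(-15.3)); S=(.623,.151,np.radians(3.1))
HOV=.20
def quat(phi):
    c,s=np.cos(phi),np.sin(phi)
    q=R.from_matrix(np.array([[-s,c,0],[c,s,0],[0,0,-1]])).as_quat()   # columns x,y,z
    return np.array([q[3],q[0],q[1],q[2]])
def best(p,phi):
    c=[]; j0=np.asarray(T.current_joints())
    for f in(phi,phi+np.pi):
        j=inverse_kinematics(p,quat(f))
        if j is not None: c.append((np.abs(np.asarray(j)-j0).max(),f))
    return min(c)[1]
def spot(tray,y): x0,y0,a=tray; return x0-y*np.sin(a),y0+y*np.cos(a)
def pick(x,y,phi,gz,wide,f):
    gripper_to(wide); phi=best([x,y,HOV],phi)
    r.move_to([x,y,HOV],quat(phi))
    r.move_l([x,y,gz+.006+.02],vel=.2)
    hit=r.move_l([x,y,gz+.006],vel=.06,guard=8)
    gripper_to(0,f_grip=f); o=T.current_opening()
    print("pick hit",hit,"opening mm",round(o*1000,1),"t",round(T.current_t(),1)); 
    r.move_l([x,y,HOV],vel=.2); print("after lift",round(T.current_opening()*1000,1))
def place(x,y,phi,gz,rel):
    phi=best([x,y,HOV],phi); z=gz+.006+.005
    r.move_to([x,y,HOV],quat(phi))
    r.move_l([x,y,z+.022],vel=.2)
    hit=r.move_l([x,y,z-.002],vel=.05,guard=4)
    zz=T.current_ee_pos()[2]; print("place hit",hit,"dz mm",round((zz-z)*1000,1),"F",np.round(T.current_wrist_force(),1))
    if zz-z>.003: print("STOPPED HIGH"); return False
    gripper_to(rel); r.move_l([x,y,HOV],vel=.2); print("t",round(T.current_t(),1)); return True
E
python3 - <<'E'
from pp import *
pick(.4153,.1458,np.radians(-13.5),.042,.075,20)
place(*spot(D,.052),D[2],.042,.060)
E
```

```text
pick hit False opening mm 44.9 t 6.9
after lift 44.8
place hit True dz mm -0.5 F [-0.3  0.3  1.5]
t 11.7
```

```bash
python3 - <<'E'
from pp import *
pick(.427,-.129,D[2],.038,.055,15)
if place(*spot(D,-.025),D[2],.038,.043):
    pick(.4405,-.2695,D[2],.0365,.05,12)
    place(*spot(D,-.079),D[2],.0365,.036)
for n in("top","side"): cv2.imwrite(f"pics/a_{n}.png",vision.snapshot(n)[:,:,::-1])
a=cv2.imread("pics/a_side.png")[140:300,220:460]; cv2.imwrite("pics/a_sc.png",cv2.resize(a,None,fx=3,fy=3,interpolation=cv2.INTER_CUBIC))
E
```

```text
pick hit False opening mm 27.9 t 14.7
after lift 27.6
place hit True dz mm -0.7 F [0.5 0.6 1.3]
t 19.0
pick hit False opening mm 20.5 t 22.1
after lift 20.5
place hit True dz mm -1.1 F [ 0.5 -0.7  1. ]
t 26.4
```

View pics/a_sc.png

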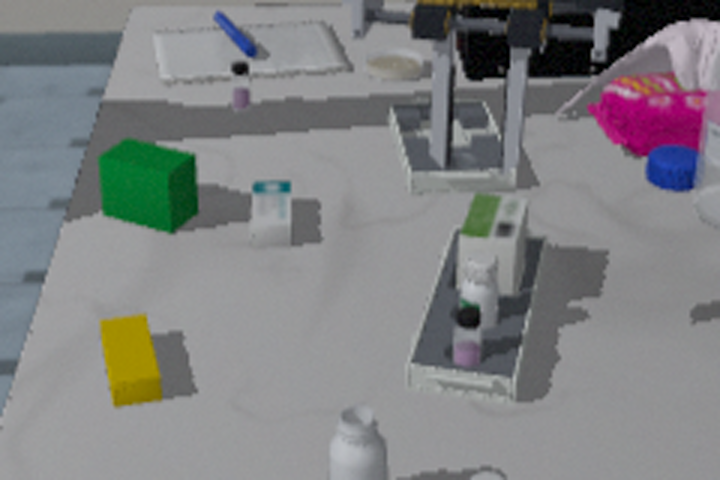

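The tall carton (493,245), bottle (480,290) and vial (467,335) all stand in their pockets. Next come the flat carton and the second vial.

```bash
python3 - <<'E'
from pp import *
pick(.4503,.0125,np.radians(1.5),.023,.06,15)
if place(*spot(S,.023),S[2],.023,.046):
    pick(.4135,.2695,S[2],.0365,.05,12)
    place(*spot(S,-.055),S[2],.0365,.036)
x,y=.40,-.05
r.move_to([.35,-.1,.35],quat(best([.35,-.1,.35],0)))
t=[]
for n,(a,b,c,d) in dict(top=(130,190,225,400),side=(160,280,330,420)).items():
    im=vision.snapshot(n); cv2.imwrite(f"pics/b_{n}.png",im[:,:,::-1])
    t.append(cv2.resize(im[a:b,c:d,::-1],None,fx=4,fy=4,interpolation=cv2.INTER_CUBIC))
w=max(i.shape[1] for i in t); t=[cv2.copyMakeBorder(i,0,0,0,w-i.shape[1],cv2.BORDER_CONSTANT) for i in t]
t=np.vstack(t); print(t.shape); cv2.imwrite("pics/b.png",cv2.resize(t,None,fx=.83,fy=.83))
E
```

```text
pick hit False opening mm 35.1 t 30.0
after lift 34.9
place hit True dz mm -0.7 F [1.  0.2 1.5]
t 34.7
pick hit False opening mm 20.6 t 37.8
after lift 20.7
place hit True dz mm -1.1 F [ 1.2 -0.5  1.1]
t 42.5
(720, 700, 3)
```

View pics/b.png

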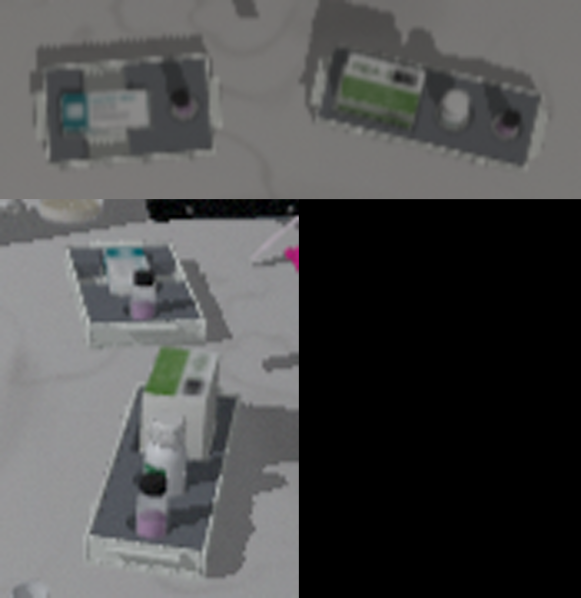

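All five items sit upright or flat in their pockets (flat carton (105,108), vials (182,100) and (505,122), bottle (455,105), tall carton (380,90)), and every placement contact came at floor height.

```bash
python3 -c "
from plant import r; print(r.sign_off())"
```

```text
the job is handed in; nothing more can be done
None
```

Both kits are packed and the job is handed in: all five items are down in their own pockets, the open bottle, loose cap and petri dish were left alone, and the last placement ended at about 43 s of the 99 s allowed.

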